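Set out the solvent bottles and waste beaker for a chromatography run

ROBOT

A 6-joint arm with a two-finger parallel gripper is mounted at the origin on the work surface. World frame = base frame: x ahead of the robot, y to its left, z up, the work surface at z = 0. Lengths are in mm, angles in rad, forces in N, time in s.
With the tool pointing down it reaches from about 400 to 925 mm from the base axis. Payload 12.5 kg.
Tool frame: the origin (TCP) lies midway between the tips of the shut fingers; the grasp point (between the pads) lies 19 mm behind it; z points along the fingers, y is the line along which they close (so a half turn about z gives the same grasp; the last joint's range is limited). The gripper opens to 95 mm and grips with 3 to 60 N. Pads are 20 mm wide; open, the fingers measure 119 mm over their backs; the gripper's body (75 mm by 180 mm) begins 59 mm behind the grasp point.
Start: joints at [-1.255, 0.491, 1.559, -0, 1.092, -0.106], TCP at [255.901, -570.229, 214.661] pointing down, gripper open.
Joint ranges: [-3.1, 3.1], [-0.84, 2.19], [0.05, 2.79], [-1.13, 4.28], [0.06, 2.93], [-2.69, 2.69]. Speed limits (rad/s): [2.22, 2.22, 2.79, 3.14, 3.14, 3.14].

INTERFACE

Orientations are given as [roll, pitch, yaw] about the fixed x, y, z axes, in that order (R = Rz(yaw) Ry(pitch) Rx(roll)).
In Python, from cell import * gives the robot as it stands.
- The arm moves only by the tool servo_tool, never from a script. Its argument "moves" is one flat list of numbers, 5 for each row, row after row: the shift along the world's x, y, z as a fraction of full scale, then the turn about the world's z as a fraction of full scale, then the opening, from 0 (shut) to 1 (fully open). A call has 1 to 12 rows; each row is the pose to reach, as a shift and turn from the pose commanded when the call began, turning the shorter way round; what a row does not reach only later rows make up. Full scale, the value 1, is 400 mm for a shift and 180 degrees for a turn. A row lasts 1/12 s, in which the tool goes at most 41.7 mm and 7.16 degrees, less where a joint would pass 70% of its speed; a pose out of reach is approached as far as the arm can. A call with a number of a shift or a turn outside -1 to 1 is refused whole. A call with a gripper value outside its range is refused whole. The fingers move at their own pace and stop on an object; the grip force is fixed at half the most. Time passes only in rows, so rows that repeat a pose let the fingers close. It gives the time, the measured TCP pose, the force, the opening and the grip force at its end, in the units of the state.
- state(): the state, without advancing time (a new reading comes with each control period).
- read_camera(name): name is "scene" or "top" or "wrist"; returns (picture, depth): 384x512x3 uint8, blue, green, red; 384x512 float32, mm along the optical axis (not along the pixel's ray), 0 where there is no reading.
- get_calibration(name): a dict with "K" (3x3 intrinsics, pixels), "k1" (the pictures are not rectified: a ray, as slopes to the right and down, at radius r is drawn at 1 + k1 r^2 times it, then the intrinsics apply), "R" (3x3) and "t" (3): a world point X has camera coordinates R X + t. Camera axes: x right, y down, z forward; pixel columns grow to the right and rows downward; lengths in mm; the calibration is good to about 2 mm. A picture is of the moment at which its call begins: read the wrist's pose just before it. get_calibration takes no time and is no camera call; for the wrist camera it gives the pose at the moment of the call.
- job_done(): hands the job in; it is judged then, once.
The state is a dict: "t": time; "joints": joint angles; "qvel": joint speeds; "tau": joint torques, N m; "eef_pos": TCP position; "tcp_rot": TCP orientation; "ft_force": force on the tool from outside, world axes, zero at the start; "moment": the same for the moment, N m; "opening": opening from 0.0 (shut) to 1.0 (fully open); "grip_force": force on a finger pad.
Only numpy, scipy, OpenCV 4.12 (cv2) and the standard library are available. Lean on these libraries where they do the work, as an engineer would, in place of code of your own. Each camera call takes 0.05 s, during which the arm holds its last target. There are 200 camera calls.

TASK

Three mats stand in a row across the bench. Looking out from the robot, stand the yellow-capped bottle in the middle of the left mat, the blue-capped bottle in the middle of the right mat and the steel beaker in the middle of the mat between them, then cover the beaker with the white lid, centred and lying flat on its rim. Keep everything upright and leave the red-capped bottle and the two little vials where they stand.

Things in the scene. Friction and masses are not known exactly. Their poses are not given: they have to be found in the camera images.
- yellow_bottle: Screw-cap laboratory bottle, clear glass with a yellow cap, a closed rigid body of about 200 g. Origin at the centre of its underside, z up. Round body 56 mm in diameter up to 52 mm height, shoulder narrowing to 66 mm, cap 40 mm in diameter from 66 to 92 mm (the total height); can be gripped by the cap.
- blue_bottle: Screw-cap laboratory bottle, amber-brown glass with a blue cap, a closed rigid body of about 200 g. Origin at the centre of its underside, z up. Round body 56 mm in diameter up to 52 mm height, shoulder narrowing to 66 mm, cap 40 mm in diameter from 66 to 92 mm (the total height); can be gripped by the cap.
- beaker: Open stainless-steel beaker, a plain cylinder 54 mm in outer diameter, 72 mm high, wall 3 mm, about 140 g. Origin at the centre of its underside, z up.
- lid: Flat white disc lid, 72 mm in diameter and 6 mm thick, with a plain upright steel handle on its centre, 16 mm in diameter, from 6 to 56 mm height; 70 g. Origin at the centre of the disc's underside, z up. It lies flat on the bench at the start; it has no lip, and simply rests on the beaker's rim.
- cork_mat: Round brown cork mat, 90 mm in diameter, 4 mm thick, fixed flat on the bench. Origin at the centre of its underside on the bench. One of three mats standing in a row across the bench; which of them is at the left, in the middle or at the right changes every time (left is +y).
- green_mat: Round green mat, 90 mm in diameter, 3 mm thick, fixed flat on the bench. Origin at the centre of its underside on the bench. One of three mats standing in a row across the bench; which of them is at the left, in the middle or at the right changes every time (left is +y).
- steel_mat: Square grey metal plate used as a mat, 86 mm by 86 mm, 5 mm thick, fixed flat on the bench. Origin at the centre of its underside on the bench. One of three mats standing in a row across the bench; which of them is at the left, in the middle or at the right changes every time (left is +y).
- red_bottle: Screw-cap laboratory bottle, clear glass with a red cap, a closed rigid body of about 200 g. Origin at the centre of its underside, z up. Round body 56 mm in diameter up to 52 mm height, shoulder narrowing to 66 mm, cap 40 mm in diameter from 66 to 92 mm (the total height); can be gripped by the cap. A bystander, to be left alone.
- amber_vial: Small bystander vial, amber-brown glass with a white cap, 28 mm in diameter, 57 mm high in all, standing loose between two mats. Origin at the centre of its underside. To be left alone.
- clear_vial: Small bystander vial, clear glass with an orange cap, 28 mm in diameter, 57 mm high in all, standing loose between two mats. Origin at the centre of its underside. To be left alone.
Things that resemble listed ones, but are neither listed nor needed, are in the scene too. Of the things like the green_mat, leave any that is pink; of the rest the larger one is meant. Leave any pink look-alike of the blue_bottle alone.

How it is judged (in metres and radians):
At the end, for the whole second after the job is handed in: Yellow-capped bottle on the left mat (greatest y), blue-capped on the right one, beaker on the one between, each upright (0.1 rad) and within 15 mm of its mat's centre; lid flat (0.1 rad) on the beaker's rim within 10 mm of its axis; all at rest (((y of cork_mat in the frame of green_mat above 0.05 m and y of steel_mat in the frame of green_mat below -0.05 m and horizontal distance between yellow_bottle and cork_mat below 0.015 m and horizontal distance between beaker and green_mat below 0.015 m and horizontal distance between blue_bottle and steel_mat below 0.015 m) or (y of cork_mat in the frame of steel_mat above 0.05 m and y of green_mat in the frame of steel_mat below -0.05 m and horizontal distance between yellow_bottle and cork_mat below 0.015 m and horizontal distance between beaker and steel_mat below 0.015 m and horizontal distance between blue_bottle and green_mat below 0.015 m) or (y of green_mat in the frame of cork_mat above 0.05 m and y of steel_mat in the frame of cork_mat below -0.05 m and horizontal distance between yellow_bottle and green_mat below 0.015 m and horizontal distance between beaker and cork_mat below 0.015 m and horizontal distance between blue_bottle and steel_mat below 0.015 m) or (y of green_mat in the frame of steel_mat above 0.05 m and y of cork_mat in the frame of steel_mat below -0.05 m and horizontal distance between yellow_bottle and green_mat below 0.015 m and horizontal distance between beaker and steel_mat below 0.015 m and horizontal distance between blue_bottle and cork_mat below 0.015 m) or (y of steel_mat in the frame of cork_mat above 0.05 m and y of green_mat in the frame of cork_mat below -0.05 m and horizontal distance between yellow_bottle and steel_mat below 0.015 m and horizontal distance between beaker and cork_mat below 0.015 m and horizontal distance between blue_bottle and green_mat below 0.015 m) or (y of steel_mat in the frame of green_mat above 0.05 m and y of cork_mat in the frame of green_mat below -0.05 m and horizontal distance between yellow_bottle and steel_mat below 0.015 m and horizontal distance between beaker and green_mat below 0.015 m and horizontal distance between blue_bottle and cork_mat below 0.015 m)) and height (world z) of yellow_bottle between 0.001 and 0.01 m and angle between each of yellow_bottle, blue_bottle, beaker, lid's own z axis and vertical below 0.1 rad and height (world z) of blue_bottle between 0.001 and 0.01 m and height (world z) of beaker between 0.001 and 0.01 m and horizontal distance between lid and beaker below 0.01 m and z of lid in the frame of beaker between 0.068 and 0.077 m and linear speed of each of yellow_bottle, blue_bottle, beaker, lid below 0.02 m/s); the robot touches nothing.
It fails at once if the red-capped bottle or a vial is shifted by more than 20 mm or knocked over (distance of any of red_bottle, amber_vial, clear_vial from where it was at the start of the episode above 0.02 m or angle between any of red_bottle, amber_vial, clear_vial's own z axis and vertical above 0.5 rad).
It fails at once if one of the bottles, the beaker or the lid is tipped by more than 0.7 rad (angle between any of yellow_bottle, blue_bottle, beaker, lid's own z axis and vertical above 0.7 rad).
It also fails if it takes over 106 s, if anything falls off the work surface, if the arm or the gripper's body presses on something with over 40 N, if the wrist force passes 120 N, or if a joint passes its speed limit or range.

## Working session

There is one attempt and no reset: what is moved stays moved. The work goes in short steps, Python scripts to look and compute and a tool call to move; the robot and the scene stay as the last step left them, time stands still between calls to the robot, and variables do not carry over. Pictures are saved under pics/ and viewed, at most 14 in all, crops included, and the job is handed in when it is done.

Besides the shell and the picture viewer there is one more tool, called after ">>>" as a command line: name --argument value ..., lists and objects as JSON in quotes. servo_tool: Moves the arm, as the interface text tells. Its arguments: {"type":"object","properties":{"moves":{"type":"array"}},"required":["moves"]}

```bash
mkdir -p pics
python3 - <<'E'
from cell import *
import cv2,numpy as np
for n in("scene","top"):
    p,d=read_camera(n); cv2.imwrite(f"pics/{n}0.png",p); np.savez(f"{n}0.npz",p=p,d=d)
    c=get_calibration(n); print(n,c)
print(state())
E
```

```text
scene {'K': array([[441.02316908,   0.        , 255.4152762 ],
       [  0.        , 441.02316908, 195.92900114],
       [  0.        ,   0.        ,   1.        ]]), 'k1': -0.013337748420630584, 'R': array([[ 0.81890179,  0.57384091, -0.01031804],
       [ 0.38349052, -0.56046015, -0.73404322],
       [-0.42700688,  0.59715243, -0.67902437]]), 't': array([-439.1072352 , -198.36086127, 1182.45793939])}
top {'K': array([[354.2004262 ,   0.        , 253.00887246],
       [  0.        , 354.2004262 , 193.38541515],
       [  0.        ,   0.        ,   1.        ]]), 'k1': -0.03228426538333504, 'R': array([[ 0.00470235, -0.99977933, -0.02047409],
       [-0.99075278, -0.00188163, -0.13566649],
       [ 0.13559803,  0.02092272, -0.99054299]]), 't': array([  7.643612  , 547.02375423, 885.87654193])}
{'t': 0.1, 'joints': array([-1.25459917e+00,  4.91476569e-01,  1.55934835e+00,  2.32443109e-05,
        1.09169499e+00, -1.05602209e-01]), 'qvel': array([-0.00025779, -0.00185304, -0.00244885, -0.00141125,  0.00044736,
       -0.00150464]), 'tau': array([ 1.32932695e-03, -6.13623333e+01, -2.58605236e+01,  6.93635107e-02,
        4.69677988e-02, -3.72705335e-05]), 'eef_pos': array([ 255.84091329, -570.02532437,  214.14812322]), 'tcp_rot': array([-3.14067273e+00, -1.18241336e-04,  4.21788587e-01]), 'ft_force': array([-0.56462479, -0.95853502,  0.06507097]), 'moment': array([-0.02541642, -0.03087847,  0.05270434]), 'grip_force': 0.0, 'opening': 0.9999294200784079}
```

View pics/scene0.png

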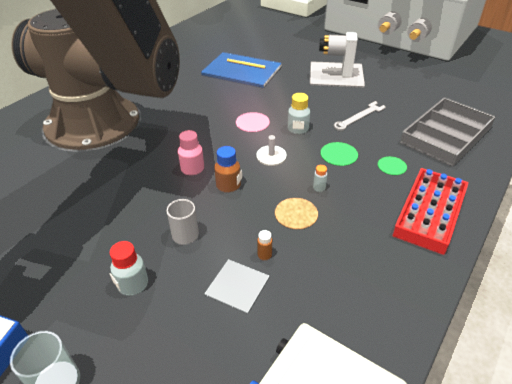

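View pics/top0.png

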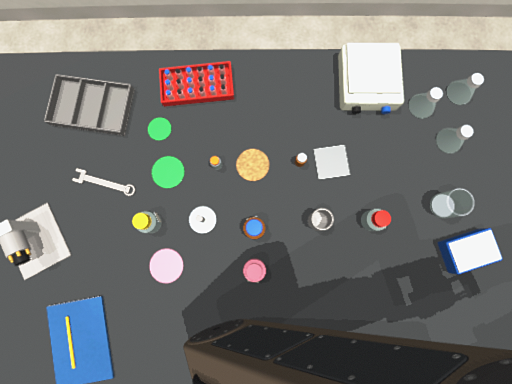

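The views agree. From left to right the mats are green at top (168,172), cork (253,165) and steel (332,162). The yellow bottle is at (143,221), the lid (203,219), the blue bottle (254,228), the beaker (321,219) and the red bottle (378,219). The vials are at (215,162) and (302,159), and the pink look-alikes are at (166,266) and (254,271).

```bash
cat > h.py <<'E'
from cell import *
import cv2,numpy as np
def rays(c,uv):
    K=c["K"]; D=(np.asarray(uv,float)-K[:2,2])/[K[0,0],K[1,1]]
    S=D.copy()
    for _ in range(8): S=D/(1+c["k1"]*(S**2).sum(-1,keepdims=True))
    return np.concatenate([S,np.ones(S.shape[:-1]+(1,))],-1)
def cloud(c,d):
    v,u=np.mgrid[:d.shape[0],:d.shape[1]]
    X=(rays(c,np.stack([u,v],-1))*d[...,None]-c["t"])@c["R"]; X[d==0]=np.nan; return X
def plane(c,uv,z):
    r=rays(c,uv)@c["R"]; o=-c["t"]@c["R"]; return o+r*((z-o[2])/r[...,2])[...,None]
def project(c,X):
    p=c["R"]@np.asarray(X,float)+c["t"]; s=p[:2]/p[2]; s=s*(1+c["k1"]*(s@s)); return s*c["K"][0,0]+c["K"][:2,2]
def near(c,p,d,X0,rad,z0,z1,hsv=None):
    """points of the cloud within rad of X0 and z in range -> pixel mask"""
    X=cloud(c,d); m=(np.hypot(X[...,0]-X0[0],X[...,1]-X0[1])<rad)&(X[...,2]>z0)&(X[...,2]<z1)
    if hsv: m&=cv2.inRange(cv2.cvtColor(p,cv2.COLOR_BGR2HSV),*map(np.array,hsv))>0
    return X,m
E
cat > m.py <<'E'
from h import *
Y=((20,100,80),(35,255,255));B=((100,130,60),(125,255,255));G=((50,120,80),(85,255,255));C=((8,60,90),(28,255,255))
rd=((0,150,80),(8,255,255))
L=[("yellow",(141,221),92,Y,40,'top'),("blue",(254,228),92,B,40,0),("red",(381,219),92,rd,40,0),("beaker",(321,219),72,None,45,0),("lid",(203,218),6,None,50,0),("handle",(203,218),56,None,25,0),
("green",(168,172),3,G,60,0),("cork",(253,165),4,C,60,0),("steel",(332,162),5,((0,0,110),(180,60,255)),55,0),("avial",(302,158),57,None,25,0),("cvial",(215,161),57,None,25,0)]
ref={}
for n in("top","scene"):
    f=np.load(n+"0.npz"); c=get_calibration(n)
    for nm,uv,z,hsv,rad,_ in L:
        X0=plane(c,np.array([uv],float),z)[0] if n=="top" else ref[nm]
        ref.setdefault(nm,X0)
        tol=8 if z>10 else 7
        X,m=near(c,f["p"],f["d"],X0,rad,z-tol,z+tol,hsv)
        if m.sum()<5: print(n,nm,X0.round(),"few"); continue
        k,lab,st,_=cv2.connectedComponentsWithStats(m.astype(np.uint8)); 
        if nm!="beaker": m=lab==1+st[1:,4].argmax()
        vu=np.argwhere(m)[:,::-1].astype(float)
        P=plane(c,vu,z)[:,:2]; (cx,cy),r=cv2.minEnclosingCircle(P.astype(np.float32))
        print(n,nm,"circ",round(cx,1),round(cy,1),"r",round(r,1),"mean",P.mean(0).round(1),"z",np.median(X[m][:,2]).round(1),m.sum())
E
python3 m.py
```

```text
top yellow circ 471.2 284.5 r 20.4 mean [471.5 284.1] z 91.6 213
top blue circ 456.7 5.9 r 19.2 mean [456.8   5.8] z 91.5 197
top red circ 478.8 -304.2 r 20.6 mean [ 479.3 -304.2] z 91.5 217
top beaker circ 478.5 -161.3 r 27.2 mean [ 478.1 -162. ] z 71.6 94
top lid circ 484.1 142.9 r 49.7 mean [483.1 142.7] z 4.2 845
top handle circ 479.8 144.6 r 7.5 mean [480.2 144.3] z 56.0 30
top green circ 611.8 245.1 r 45.3 mean [611.5 245.5] z 2.8 822
top cork circ 631.9 12.4 r 46.4 mean [631.6  12.1] z 3.7 872
top steel circ 637.8 -204.0 r 54.9 mean [ 639.2 -203.4] z 4.6 987
top avial circ 639.1 -114.6 r 11.7 mean [ 639.  -114.9] z 56.4 64
top cvial circ 630.8 108.5 r 11.6 mean [630.9 108.6] z 56.4 63
scene yellow circ 473.2 278.7 r 24.1 mean [474.9 279.2] z 91.2 134
scene blue circ 460.0 2.1 r 24.8 mean [459.5   2.4] z 92.3 215
scene red circ 482.8 -306.5 r 22.8 mean [ 482.  -307.4] z 92.2 403
scene beaker circ 480.8 -165.4 r 31.3 mean [ 481.  -165.6] z 70.3 264
scene lid circ 488.1 138.6 r 50.7 mean [489.9 135.9] z 4.9 752
scene handle circ 482.5 143.0 r 12.4 mean [482.3 143.2] z 56.7 37
scene green circ 611.2 245.0 r 46.2 mean [611.5 243.9] z 4.1 681
scene cork circ 631.3 11.6 r 47.3 mean [631.7  10.2] z 4.7 1106
scene steel circ 638.3 -204.1 r 56.3 mean [ 638.5 -205.2] z 5.3 2067
scene avial circ 639.2 -120.3 r 14.7 mean [ 640.3 -119.1] z 57.2 122
scene cvial circ 632.6 106.6 r 15.4 mean [632.6 106.5] z 57.2 87
```

>>> servo_tool --moves '[0.555,1,0,-0.134,1,0.555,1,0,-0.134,1,0.555,1,0,-0.134,1,0.555,1,0,-0.134,1,0.555,1,0,-0.134,1,0.555,1,0,-0.134,1,0.555,1,0,-0.134,1,0.555,1,0,-0.134,1,0.555,1,0,-0.134,1,0.555,1,0,-0.134,1,0.555,1,0,-0.134,1,0.555,1,0,-0.134,1]'

```text
t: 1.1
eef_pos: [480.0, -165.0, 214.6]
tcp_rot: [-3.141, -0.0, 0.006]
ft_force: [-1.3, 0.6, 0.2]
opening: 1.002
grip_force: 0.0
```

Run:
```python
from h import *
p,d=read_camera("top"); p,d=read_camera("top")
s=state(); c=get_calibration("wrist"); p,d=read_camera("wrist"); print(s["eef_pos"],s["tcp_rot"],s["t"])
cv2.imwrite("pics/w1.png",p)
X=cloud(c,d); m=(abs(X[...,2]-72)<6)&(np.hypot(X[...,0]-478,X[...,1]+161)<60)
vu=np.argwhere(m)[:,::-1].astype(float);P=plane(c,vu,72)[:,:2];print(cv2.minEnclosingCircle(P.astype(np.float32)),m.sum(), vu.mean(0))
```

```text
[ 478.28613571 -168.86559091  214.43467116] [-3.14155533e+00  5.17830441e-04  4.19375446e-03] 1.2
((478.9670104980469, -163.5162811279297), 26.93199920654297) 578 [256.87543253 178.12456747]
```

View pics/w1.png

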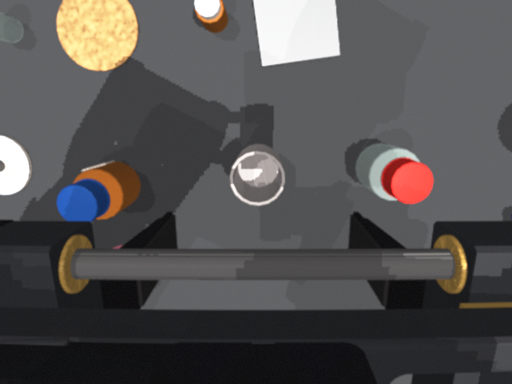

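>>> servo_tool --moves '[0.002,0.0195,-0.1,0,1,0.002,0.0195,-0.2,0,1,0.002,0.0195,-0.3,0,1,0.002,0.0195,-0.38,0,1,0.002,0.0195,-0.437,0,1,0.002,0.0195,-0.437,0,1,0.002,0.0195,-0.437,0,0,0.002,0.0195,-0.437,0,0,0.002,0.0195,-0.437,0,0,0.002,0.0195,-0.437,0,0,0.002,0.0195,-0.437,0,0,0.002,0.0195,-0.437,0,0]'

```text
t: 2.25
eef_pos: [479.0, -162.6, 40.7]
tcp_rot: [3.141, -0.001, 0.001]
ft_force: [0.2, -0.7, -0.8]
opening: 0.636
grip_force: 0.0
```

>>> servo_tool --moves '[0,0,0,0,0,0,0,0,0,0,0,0,0,0,0,0,0,0,0,0,0,0,0.05,0,0,0,0,0.12,0,0,0,0,0.2,0,0,0,0,0.28,0,0,0,0,0.3,0,0,0,0,0.3,0,0]'

```text
t: 3.08
eef_pos: [479.4, -162.6, 161.8]
tcp_rot: [3.14, -0.004, 0.001]
ft_force: [-0.5, -0.6, -1.8]
opening: 0.568
grip_force: 30.0
```

>>> servo_tool --moves '[0.05,0.06,0,0,0,0.11,0.13,0,0,0,0.17,0.2,0,0,0,0.23,0.27,0,0,0,0.29,0.34,0,0,0,0.34,0.39,0,0,0,0.37,0.42,0,0,0,0.382,0.436,0,0,0,0.382,0.436,-0.1,0,0,0.382,0.436,-0.2,0,0,0.382,0.436,-0.25,0,0,0.382,0.436,-0.25,0,0]'

```text
t: 4.08
eef_pos: [628.0, 11.7, 53.9]
tcp_rot: [-3.141, 0.01, 0.0]
ft_force: [0.1, 0.1, -1.4]
opening: 0.562
grip_force: 30.0
```

Run:
```python
from h import *
s=state(); c=get_calibration("wrist"); p,d=read_camera("wrist"); print(s["eef_pos"],s["tcp_rot"],s["ft_force"])
np.savez("w2.npz",p=p,d=d); cv2.imwrite("pics/w2.png",p)
for n,c,(p,d) in(("w",c,(p,d)),("top",get_calibration("top"),read_camera("top"))):
    X,m=near(c,p,d,(632,12),60,-6,12,((8,60,90),(28,255,255)))
    P=plane(c,np.argwhere(m)[:,::-1].astype(float),4)[:,:2];print(n,"cork",cv2.minEnclosingCircle(P.astype(np.float32)),m.sum())
    X=cloud(c,d); m=(abs(X[...,2]-95)<12)&(np.hypot(X[...,0]-632,X[...,1]-12)<32)
    print(n,m.sum(),X[m].mean(0) if m.any() else 0)
```

```text
[627.97650952  11.71837679  53.94807101] [-3.14094707e+00  9.80497086e-03  4.41248809e-04] [ 0.09798342  0.05756499 -1.41127744]
w cork ((631.45556640625, 11.870864868164062), 44.8682975769043) 5605
w 2539 [629.90503076  12.08515955  87.35160686]
top cork ((0.0, 0.0), 0.0) 0
top 0 0
```

View pics/w2.png

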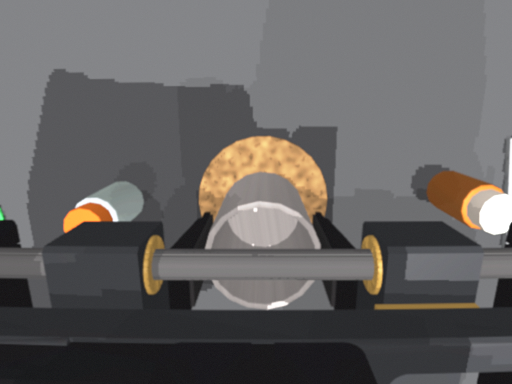

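The wrist view has the beaker over the cork mat at (263,200), with the vials clear on both sides at (90,222) and (490,208).

>>> servo_tool --moves '[0,0,0,0,0,0,0,-0.02,0,0,0,0,-0.034,0,0,0,0,-0.039,0,0,0,0,-0.039,0,0,0,0,-0.039,0,0,0,0,-0.039,0,0.8,0,0,-0.039,0,0.8,0,0,-0.039,0,0.8,0,0,-0.039,0,0.8,0,0,-0.039,0,0.8]'

```text
t: 5.1
eef_pos: [631.5, 11.9, 44.3]
tcp_rot: [3.141, -0.0, 0.001]
ft_force: [0.2, 0.4, -1.0]
opening: 0.792
grip_force: 0.0
```

>>> servo_tool --moves '[0,0,0.1,0,0.8,0,0,0.2,0,1,0,0,0.3,0,1,-0.1,0,0.3,0,1,-0.2,-0.01,0.3,0,1,-0.3,-0.015,0.3,0,1,-0.4,-0.015,0.3,0,1,-0.437,-0.015,0.3,0,1,-0.437,-0.015,0.3,0,1,-0.437,-0.015,0.3,0,1,-0.437,-0.015,0.25,0,1,-0.437,-0.015,0.25,0,1]'

```text
t: 6.1
eef_pos: [457.3, 5.9, 142.5]
tcp_rot: [-3.141, 0.002, 0.001]
ft_force: [0.1, 0.2, -0.7]
opening: 1.002
grip_force: 0.0
```

```bash
cat > chk.py <<'E'
from h import *
import sys
def top(name,X0,z,rad=40,tol=7,hsv=None):
    s=state(); c=get_calibration(name); p,d=read_camera(name)
    X,m=near(c,p,d,X0,rad,z-tol,z+tol,hsv)
    if m.sum()<5: print(name,"none"); return p
    P=plane(c,np.argwhere(m)[:,::-1].astype(float),z)[:,:2]
    print(name,np.round(s["eef_pos"],1),np.round(cv2.minEnclosingCircle(P.astype(np.float32))[0],1),round(cv2.minEnclosingCircle(P.astype(np.float32))[1],1),P.mean(0).round(1),m.sum()); return p
E
python3 - <<'E'
from chk import *
top("wrist",(456.8,6),92); top("wrist",(456.8,6),92); top("wrist",(631.6,12),76); top("top",(631.6,12),76); top("scene",(631.6,12),76)
E
```

```text
wrist [457.3   5.9 142.5] [457.6   5.6] 20.1 [457.9   5.8] 2418
wrist [457.3   6.  143.3] [457.7   5.8] 20.0 [457.8   5.8] 2400
wrist none
top [457.6   5.9 144.3] [630.9  10.5] 27.5 [631.4  11.3] 90
scene [457.5   5.9 144.6] [633.2  10.3] 31.0 [632.8   9.5] 221
```

>>> servo_tool --moves '[0.002,0,-0.09,0,1,0.002,0,-0.16,0,1,0.002,0,-0.193,0,1,0.002,0,-0.193,0,1,0.002,0,-0.193,0,0,0.002,0,-0.193,0,0,0.002,0,-0.193,0,0,0.002,0,-0.193,0,0,0.002,0,-0.193,0,0,0.002,0,-0.193,0,0,0.002,0,-0.193,0,0,0.002,0,-0.193,0,0]'

```text
t: 7.35
eef_pos: [457.5, 6.0, 67.2]
tcp_rot: [3.141, -0.0, 0.001]
ft_force: [1.0, 0.1, 0.4]
opening: 0.498
grip_force: 0.0
```

>>> servo_tool --moves '[0,0,0,0,0,0,0,0,0,0,0,0,0,0,0,0,0,0,0,0,0,0,0.03,0,0,0,0,0.1,0,0,0,0,0.18,0,0,0,0,0.26,0,0,0,0,0.28,0,0,0,0,0.28,0,0]'

```text
t: 8.18
eef_pos: [458.2, 5.9, 180.8]
tcp_rot: [3.141, -0.004, 0.001]
ft_force: [0.7, -0.4, -2.7]
opening: 0.414
grip_force: 30.0
```

>>> servo_tool --moves '[0.06,-0.07,0,0,0,0.13,-0.15,0,0,0,0.2,-0.23,0,0,0,0.27,-0.31,0,0,0,0.34,-0.39,0,0,0,0.4,-0.46,0,0,0,0.44,-0.51,0,0,0,0.452,-0.525,0,0,0,0.452,-0.525,0,0,0,0.452,-0.525,-0.05,0,0,0.452,-0.525,-0.1,0,0,0.452,-0.525,-0.1,0,0]'

```text
t: 9.18
eef_pos: [635.6, -201.9, 134.4]
tcp_rot: [-3.138, 0.007, 0.002]
ft_force: [-0.6, 0.1, -2.4]
opening: 0.417
grip_force: 30.0
```

Run:
```python
from h import *
s=state(); c=get_calibration("wrist"); p,d=read_camera("wrist"); print(s["eef_pos"],s["tcp_rot"],s["ft_force"])
cv2.imwrite("pics/w3.png",p)
def sq(c,p,d):
    X,m=near(c,p,d,(638.5,-204),75,-4,14,((0,0,100),(180,70,255)))
    k,lab,st,_=cv2.connectedComponentsWithStats(m.astype(np.uint8)); m=lab==1+st[1:,4].argmax()
    P=plane(c,np.argwhere(m)[:,::-1].astype(float),5)[:,:2].astype(np.float32); print(cv2.minAreaRect(P),P.mean(0),m.sum())
sq(c,p,d)
f=np.load("top0.npz"); sq(get_calibration("top"),f["p"],f["d"])
f=np.load("scene0.npz"); sq(get_calibration("scene"),f["p"],f["d"])
```

```text
[ 635.57518965 -201.9272306   134.39927636] [-3.13844273e+00  7.16524518e-03  1.50781233e-03] [-0.62740973  0.06782675 -2.42006933]
((652.43408203125, -210.01626586914062), (135.53338623046875, 120.93777465820312), 88.53350067138672) [ 659.5466  -220.70349] 9325
((639.755859375, -202.7248077392578), (90.27083587646484, 90.75262451171875), 8.325957298278809) [ 639.55817 -203.28946] 1057
((640.11962890625, -208.27664184570312), (149.14016723632812, 146.1474609375), 5.032726764678955) [ 642.72266 -210.89009] 4499
```

View pics/w3.png

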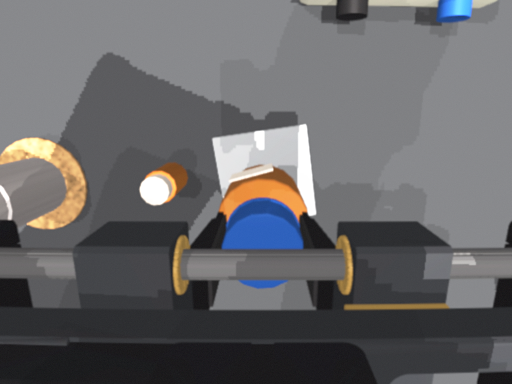

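The blue bottle hangs over the steel plate, whose far edge is at about (265,132). The white-capped vial is clear at (160,188).

>>> servo_tool --moves '[0.002,0.0015,-0.05,0,0,0.002,0.0015,-0.1,0,0,0.002,0.0015,-0.14,0,0,0.002,0.0015,-0.16,0,0,0.002,0.0015,-0.167,0,0,0.002,0.0015,-0.167,0,0,0.002,0.0015,-0.167,0,0,0.002,0.0015,-0.167,0,0.7,0.002,0.0015,-0.167,0,0.7,0.002,0.0015,-0.167,0,0.7,0.002,0.0015,-0.167,0,0.7,0.002,0.0015,-0.167,0,0.7]'

```text
t: 10.23
eef_pos: [639.2, -203.5, 72.5]
tcp_rot: [3.141, -0.0, 0.001]
ft_force: [0.5, -0.2, -1.1]
opening: 0.682
grip_force: 0.0
```

>>> servo_tool --moves '[0,0,0.08,0,0.7,0,0,0.18,0,1,0,0,0.27,0,1,-0.35,0.98,0.27,0,1,-0.35,0.98,0.27,0,1,-0.35,0.98,0.27,0,1,-0.35,0.98,0.27,0,1,-0.35,0.98,0.27,0,1,-0.35,0.98,0.27,0,1,-0.35,0.98,0.27,0,1,-0.35,0.98,0.27,0,1,-0.35,0.98,0.27,0,1]'

```text
t: 11.23
eef_pos: [512.0, 151.4, 180.6]
tcp_rot: [-3.142, -0.001, 0.001]
ft_force: [-0.5, 0.4, -0.6]
opening: 1.0
grip_force: 0.0
```

>>> servo_tool --moves '[-0.104,0.337,0,0,1,-0.104,0.337,0,0,1,-0.104,0.337,0,0,1,-0.104,0.337,-0.08,0,1,-0.104,0.337,-0.08,0,1,-0.104,0.337,-0.08,0,1]'

```text
t: 11.73
eef_pos: [470.5, 285.0, 147.5]
tcp_rot: [3.14, 0.002, 0.003]
ft_force: [0.7, -0.2, 1.1]
opening: 1.001
grip_force: 0.0
```

Run:
```python
from chk import *
for i in range(3): top("wrist",(471.3,284.4),92)
top("top",(639.2,-203.4),97); top("top",(631.6,12),76);top("top",(639,-114.7),57,30);top("top",(630.9,108.6),57,30)
```

```text
wrist [470.5 285.  147.5] [472.  285.4] 20.0 [472.3 285.4] 2325
wrist [471.4 284.4 148.4] [472.  285.5] 19.9 [472.3 285.4] 2309
wrist [472. 284. 149.] [472.2 285.1] 20.2 [472.3 285.4] 2299
top [472.2 283.8 149.2] [ 638.6 -201.2] 20.6 [ 638.5 -201.4] 205
top [472.3 283.7 149.3] [631.   11.6] 27.3 [630.8  11.2] 93
top [472.2 283.7 149.2] [ 639.1 -114.6] 11.7 [ 638.8 -114.8] 64
top [472.1 283.7 149.1] [630.8 108.5] 11.6 [631.1 108.7] 62
```

>>> servo_tool --moves '[0,0.003,-0.09,0,1,0,0.003,-0.17,0,1,0,0.003,-0.205,0,1,0,0.003,-0.205,0,1,0,0.003,-0.205,0,0,0,0.003,-0.205,0,0,0,0.003,-0.205,0,0,0,0.003,-0.205,0,0,0,0.003,-0.205,0,0,0,0.003,-0.205,0,0,0,0.003,-0.205,0,0,0,0.003,-0.205,0,0]'

```text
t: 13.08
eef_pos: [471.4, 285.8, 66.4]
tcp_rot: [-3.142, -0.0, 0.001]
ft_force: [-0.3, 0.7, 0.0]
opening: 0.495
grip_force: 0.0
```

>>> servo_tool --moves '[0,0,0,0,0,0,0,0,0,0,0,0,0,0,0,0,0,0,0,0,0,0,0.03,0,0,0,0,0.1,0,0,0,0,0.15,0,0,0,0,0.18,0,0,0,0,0.18,0,0]'

```text
t: 13.83
eef_pos: [472.2, 286.1, 140.5]
tcp_rot: [-3.14, -0.003, 0.001]
ft_force: [0.7, -0.5, -1.8]
opening: 0.417
grip_force: 30.0
```

>>> servo_tool --moves '[0.06,-0.02,0,0,0,0.14,-0.04,0,0,0,0.22,-0.06,0,0,0,0.29,-0.08,0,0,0,0.33,-0.095,0,0,0,0.35,-0.1,0,0,0,0.35,-0.1,0,0,0,0.35,-0.1,-0.05,0,0,0.35,-0.1,-0.08,0,0,0.35,-0.1,-0.08,0,0,0.35,-0.1,-0.08,0,0,0.35,-0.1,-0.08,0,0]'

```text
t: 14.83
eef_pos: [611.1, 246.2, 106.7]
tcp_rot: [-3.142, -0.0, 0.001]
ft_force: [0.4, -0.7, -0.9]
opening: 0.421
grip_force: 30.0
```

Run:
```python
from chk import *
G=((50,120,80),(85,255,255))
p=top("wrist",(611.7,245.2),3,60,8,G); p=top("wrist",(611.7,245.2),3,60,8,G); s=state(); print(s["eef_pos"]); cv2.imwrite("pics/w4.png",p)
```

```text
wrist [611.1 246.2 106.7] [610.9 245.1] 44.7 [631.5 245.4] 3370
wrist [611.3 246.1 107. ] [610.8 245. ] 44.7 [631.7 245.4] 3345
[611.47503894 246.03967739 107.12681928]
```

View pics/w4.png

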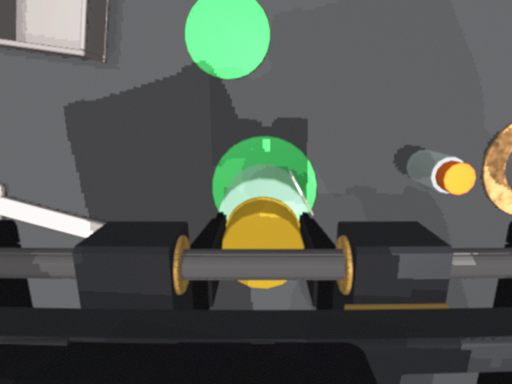

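The yellow bottle is over the larger green mat (265,185), and the orange-capped vial is clear at (445,175).

>>> servo_tool --moves '[0,-0.002,-0.05,0,0,0,-0.002,-0.08,0,0,0,-0.002,-0.088,0,0,0,-0.002,-0.092,0,0,0,-0.002,-0.092,0,0,0,-0.002,-0.092,0,0,0,-0.002,-0.092,0,0.7,0,-0.002,-0.092,0,0.7,0,-0.002,-0.092,0,0.7,0,-0.002,-0.092,0,0.7,0,-0.002,-0.092,0,0.7]'

```text
t: 15.85
eef_pos: [611.5, 245.0, 69.6]
tcp_rot: [-3.142, -0.0, 0.001]
ft_force: [1.1, 0.1, -0.1]
opening: 0.682
grip_force: 0.0
```

>>> servo_tool --moves '[0,0,0.06,0,0.7,0,0,0.12,0,0.7,-0.05,-0.04,0.12,0,0.7,-0.13,-0.1,0.12,0,0.7,-0.21,-0.16,0.12,0,0.7,-0.29,-0.22,0.12,0,0.7,-0.329,-0.251,0.12,0,0.7,-0.329,-0.251,0.1,0,0.7,-0.329,-0.251,0.1,0,0.7,-0.329,-0.251,0.1,0,0.7]'

```text
t: 16.68
eef_pos: [480.6, 144.8, 109.4]
tcp_rot: [-3.142, -0.001, 0.001]
ft_force: [0.3, -0.4, 0.1]
opening: 0.698
grip_force: 0.0
```

Run:
```python
from chk import *
for i in range(3): top("wrist",(480,144.5),56,25)
p=top("wrist",(480,144.5),6,50,3,((0,0,150),(180,50,255))); cv2.imwrite("pics/w5.png",p)
top("top",(611.7,245.2),95); top("top",(631.6,12),76)
print(state()["eef_pos"])
```

```text
wrist [480.6 144.8 109.4] [481.2 145.6] 8.5 [481.2 145.5] 400
wrist [480.8 145.  109.5] [481.1 145.5] 8.4 [481.1 145.5] 398
wrist [480.7 145.  109.4] [481.2 145.5] 8.5 [481.1 145.5] 396
wrist [480.6 145.1 109.4] [480.5 145.5] 35.7 [482.5 145.4] 4677
top [480.4 145.  109.4] [610.7 243.7] 20.7 [611.2 243.3] 204
top [480.2 144.9 109.4] [630.8  12.2] 27.4 [631.   11.4] 92
[480.12583354 144.86430601 109.37297388]
```

View pics/w5.png

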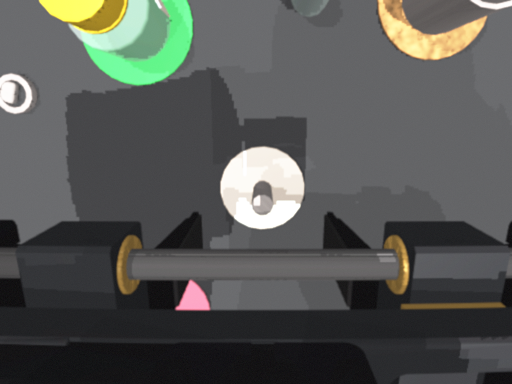

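The lid's disc is at (262,187) with its handle tip at (263,203). The yellow bottle stands on the green mat.

>>> servo_tool --moves '[0.002,0.0015,-0.08,0,0.7,0.002,0.0015,-0.16,0,0.6,0.002,0.0015,-0.21,0,0.5,0.002,0.0015,-0.228,0,0.4,0.002,0.0015,-0.228,0,0.4,0.002,0.0015,-0.228,0,0.4,0.002,0.0015,-0.228,0,0,0.002,0.0015,-0.228,0,0,0.002,0.0015,-0.228,0,0,0.002,0.0015,-0.228,0,0,0.002,0.0015,-0.228,0,0,0.002,0.0015,-0.228,0,0]'

```text
t: 17.98
eef_pos: [480.9, 145.1, 19.0]
tcp_rot: [-3.142, -0.001, 0.001]
ft_force: [-1.1, -0.2, 7.4]
opening: 0.163
grip_force: 30.0
```

>>> servo_tool --moves '[0,0,0,0,0,0,0,0,0,0,0,0,0,0,0,0,0,0,0,0,0,0,0.03,0,0,0,0,0.1,0,0,0,0,0.19,0,0,0,0,0.27,0,0,0,0,0.3,0,0,0,0,0.3,0,0,0,0,0.3,0,0,0,0,0.3,0,0]'

```text
t: 18.98
eef_pos: [480.0, 145.0, 137.2]
tcp_rot: [3.141, 0.002, 0.001]
ft_force: [0.1, 0.0, -1.1]
opening: 0.16
grip_force: 30.0
```

Run:
```python
from chk import *
print(state()["eef_pos"])
c=get_calibration("wrist");p,d=read_camera("wrist");X=cloud(c,d)
e=state()["eef_pos"];m=(np.hypot(X[...,0]-e[0],X[...,1]-e[1])<60)&(X[...,2]>100)&(X[...,2]<e[2])&(cv2.inRange(cv2.cvtColor(p,cv2.COLOR_BGR2HSV),(0,0,140),(180,60,255))>0)
q=X[m];print(m.sum(),np.percentile(q[:,2],[5,50,95]))
A=np.c_[q[:,:2]-e[:2],np.ones(len(q))];print("slope",np.linalg.lstsq(A,q[:,2],rcond=None)[0])
print(state()["eef_pos"])
```

```text
[479.97148723 144.99887316 137.22713945]
5078 [122.18574141 123.29582743 124.33310357]
slope [-1.26257234e-02 -1.52662845e-03  1.23490170e+02]
[479.92493006 144.985758   136.95670586]
```

>>> servo_tool --moves '[0.05,-0.04,0,0,0,0.12,-0.1,0,0,0,0.19,-0.17,0,0,0,0.26,-0.23,0,0,0,0.32,-0.28,0,0,0,0.36,-0.32,0,0,0,0.3775,-0.333,0,0,0,0.3775,-0.333,0,0,0,0.3775,-0.333,0,0,0,0.3775,-0.333,0,0,0,0.3775,-0.333,0,0,0,0.3775,-0.333,0,0,0]'

```text
t: 20.03
eef_pos: [631.0, 12.8, 138.5]
tcp_rot: [3.142, 0.0, 0.002]
ft_force: [0.1, -0.3, -0.1]
opening: 0.163
grip_force: 30.0
```

Run:
```python
from chk import *
for i in range(2):
    print(state()["eef_pos"]); c=get_calibration("wrist");p,d=read_camera("wrist");X=cloud(c,d); e=state()["eef_pos"]
m=(np.hypot(X[...,0]-e[0],X[...,1]-e[1])<60)&(X[...,2]>105)&(X[...,2]<e[2])&(cv2.inRange(cv2.cvtColor(p,cv2.COLOR_BGR2HSV),(0,0,140),(180,60,255))>0)
q=X[m];z=np.median(q[:,2]);P=q[:,:2];print("disc",m.sum(),z,cv2.minEnclosingCircle(P.astype(np.float32)))
cv2.imwrite("pics/w6.png",p)
```

```text
[631.02199498  12.82640184 138.48212367]
[631.16193343  12.67239853 138.50860343]
disc 5093 124.56491947097088 ((633.7821044921875, 12.532966613769531), 35.43391799926758)
```

View pics/w6.png

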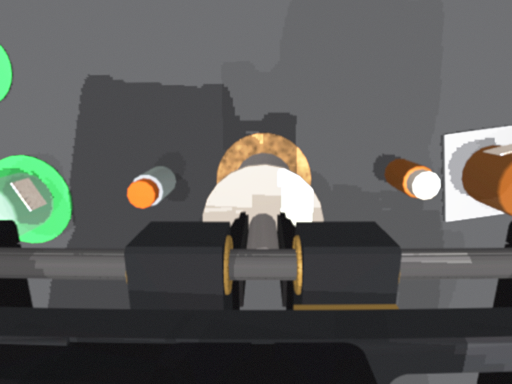

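The lid (263,205) hangs above the beaker on the cork mat, and both vials are clear at (150,187) and (412,178).

>>> servo_tool --moves '[-0.003,-0.002,-0.05,0,0,-0.003,-0.002,-0.08,0,0,-0.003,-0.002,-0.095,0,0,-0.003,-0.002,-0.1,0,0,-0.003,-0.002,-0.104,0,0,-0.003,-0.002,-0.107,0,0,-0.003,-0.002,-0.107,0,0,-0.003,-0.002,-0.107,0,0]'

```text
t: 20.8
eef_pos: [630.6, 11.1, 95.9]
tcp_rot: [3.141, -0.001, 0.001]
ft_force: [-0.4, -0.0, -0.6]
opening: 0.161
grip_force: 30.0
```

>>> servo_tool --moves '[0,0,-0.0015,0,0,0,0,-0.003,0,0,0,0,-0.003,0,0]'

```text
t: 21.05
eef_pos: [630.6, 11.1, 95.0]
tcp_rot: [3.141, -0.001, 0.001]
ft_force: [-0.9, 0.4, 4.2]
opening: 0.161
grip_force: 30.0
```

Contact at 4 N, so I'll release slightly, then open and rise.

>>> servo_tool --moves '[0,0,0,0,0.4,0,0,0,0,0.4,0,0,0,0,0.4,0,0,0,0,0.4,0,0,0,0,0.4,0,0,0,0,0.4,0,0,0.07,0,0.4,0,0,0.15,0,0.4,0,0,0.25,0,0.4,-0.1,0,0.3,0,0.4,-0.2,0,0.3,0,0.4,-0.2,0,0.3,0,0.4]'

```text
t: 22.05
eef_pos: [544.2, 11.7, 215.0]
tcp_rot: [-3.141, 0.003, 0.001]
ft_force: [0.8, -0.0, 0.4]
opening: 0.403
grip_force: 0.0
```

Run:
```python
from chk import *
p=top("top",(631,11.5),82,55,4); top("top",(631,11.5),132,25)
top("top",(639,-203),97); top("top",(611.5,245),95);top("top",(639,-114.7),57,30);top("top",(630.9,108.6),57,30)
c=get_calibration("scene");p,d=read_camera("scene")
X=cloud(c,d);m=(np.hypot(X[...,0]-631,X[...,1]-11)<45)&(X[...,2]>74)&(X[...,2]<90);q=X[m]
print("lid plane",np.linalg.lstsq(np.c_[q[:,:2]-[631,11],np.ones(len(q))],q[:,2],rcond=None)[0],len(q))
P=plane(c,np.argwhere(m)[:,::-1].astype(float),82)[:,:2].astype(np.float32);print(cv2.minEnclosingCircle(P))
m=(np.hypot(X[...,0]-631,X[...,1]-11)<40)&(X[...,2]>15)&(X[...,2]<65);q=X[m];print("beaker wall y range",np.percentile(q[:,:2],[1,99],axis=0))
cv2.imwrite("pics/s7.png",cv2.resize(p[80:330,150:420],None,fx=2,fy=2))
```

```text
top none
top none
top [549.6  11.1 215.1] [ 638.6 -201. ] 20.8 [ 638.5 -201.1] 207
top [550.8  11.1 214.8] [611.9 243.3] 20.7 [611.4 243.5] 202
top [551.3  11.1 214.5] [ 638.8 -114.9] 11.5 [ 638.9 -116.4] 52
top none
lid plane [-1.10110248e-02  1.64417454e-02  8.26503446e+01] 664
((630.395263671875, 10.309283256530762), 38.28215026855469)
beaker wall y range [[609.8352774  -14.73345633]
 [657.69772564  19.80185277]]
```

View pics/s7.png

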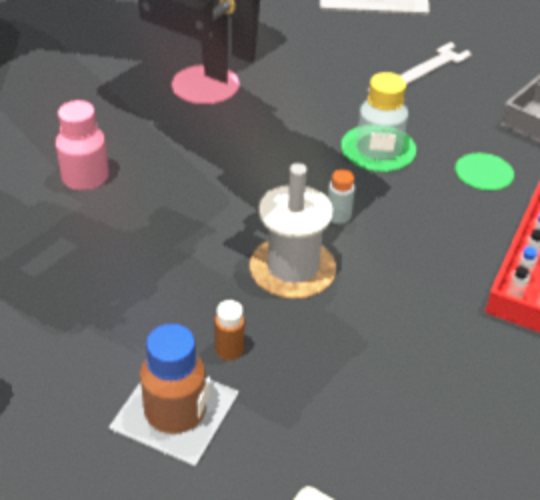

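The lid lies flat and centred on the beaker at (297,210). Both bottles stand on their mats and the vials haven't moved, so I'm handing in.

```bash
python3 -c "
from cell import *
print(job_done())"
```

```text
the job is handed in; nothing more can be done
None
```

I handed the job in at about 22 s of robot time: the yellow bottle is on the left (green) mat, the lidded beaker on the middle (cork) mat and the blue bottle on the right (steel) mat, all measured within about 3 mm of centre, with the red bottle and vials left alone; no verdict came back.

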